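Tamp the turnips level and turn up the chill

ROBOT

A 6-joint arm with a two-finger parallel gripper is mounted at the origin on the work surface. World frame = base frame: x ahead of the robot, y to its left, z up, the work surface at z = 0. Lengths are in m, angles in rad, forces in N, time in s.
With the tool pointing down it reaches from about 0.425 to 0.95 m from the base axis. Payload 3.5 kg.
Tool frame: the origin (TCP) lies at the very end of the fingers, on their centre line; the grasp point (between the pads) lies 19 mm behind it; z points along the fingers, y is the line along which they close (so a half turn about z gives the same grasp; the last joint's range is limited). The gripper opens to 85 mm and grips with 20 to 120 N. Pads are 22 mm wide; open, the fingers measure 114 mm over their backs; the gripper's body (76 mm by 85 mm) begins 54 mm behind the grasp point. The pads swing forward as they close: fully open they stand 13 mm farther back than shut.
Start: joints at [-1.304, 0.286, 1.577, -0, 1.279, -0.15], TCP at [0.273, -0.617, 0.231] pointing down, gripper open.
Joint ranges: [-2.77, 2.77], [-0.9, 2.22], [0.21, 2.48], [-1.53, 4.67], [0.24, 2.81], [-2.84, 2.84]. Speed limits (rad/s): [2.79, 2.79, 3.14, 3.14, 3.14, 3.14].

INTERFACE

Orientations are given as a unit quaternion [x, y, z, w].
In Python, from plant import ctrl gives the robot as it stands.
- The arm moves only by the tool carry_out, never from a script. Its argument "deltas" is one flat list of numbers, 6 for each row, row after row: the shift along the tool's x, y, z in m, then the turn, a rotation vector about the tool's x, y, z in rad. A call has 1 to 5 rows; each row is the pose to reach, as a shift and turn from the pose commanded when the call began, along the tool's axes at that moment; what a row does not reach only later rows make up. A row lasts 1/8 s, in which the tool goes at most 62.5 mm and 10.7 degrees, less where a joint would pass 70% of its speed; a pose out of reach is approached as far as the arm can. A call with a gripper value outside its range is refused whole. "grip" is the opening in per cent of the stroke, from 0 (shut) to 100 (fully open), set as the call begins (left out, the last holds). The fingers move at their own pace and stop on an object; "grip_force" is the grip in N (left out, the last holds). Time passes only in rows, so rows that repeat a pose let the fingers close. It gives the time, the measured TCP pose, the force, the opening and the grip force at its end, in the units of the state.
- ctrl.get_state(): the state, without advancing time (a new reading comes with each control period).
- ctrl.read_camera(name): name is "side" or "top"; returns (picture, depth): 384x512x3 uint8, red, green, blue; 384x512 float32, m along the optical axis (not along the pixel's ray), 0 where there is no reading.
- ctrl.camera_model(name): a dict with "intrinsics" (3x3 intrinsics, pixels), "extrinsics" (4x4, takes a point from world to camera coordinates). Camera axes: x right, y down, z forward; pixel columns grow to the right and rows downward; lengths in m; the calibration is good to about 2 mm. A picture is of the moment at which its call begins. camera_model takes no time and is no camera call.
- ctrl.sign_off(): hands the job in; it is judged then, once.
Trained networks look in the newest picture that a camera, given by its name, has taken for a name from the list of things; names that differ only in an ending like _2 or _b are one class to them, and where a whole thing is asked for, a point or a joint stands for the part that bears it (a point fixed in the world has none). Each returns a list of dicts, best first, with "score" (0 to 1); they miss things now and then, are a little off and sometimes report something else, mostly with a low value. They report only what shows in the picture. A call takes as long as a camera call.
- ctrl.find_in(camera, query): "uv" ([column, row] in pixels, amid what is visible of it).
The state is a dict: "time": time; "qpos": joint angles; "dq": joint speeds; "joint_efforts": joint torques, N m; "eef_pos": TCP position; "tcp_rot": TCP orientation; "contact_force": force on the tool from outside, world axes, zero at the start; "wrist_torque": the same for the moment, N m; "opening": opening from 0.0 (shut) to 1.0 (fully open); "finger_force": force on a finger pad.
Only numpy, scipy, OpenCV 4.12 (cv2) and the standard library are available. Lean on these libraries where they do the work, as an engineer would, in place of code of your own. Each camera call takes 0.05 s, during which the arm holds its last target. There are 200 camera calls.

TASK

Take the wooden tamper from its tray and press the two heaps of small turnips in the steel bin down until they all lie level in one layer, using only the tamper on them, never the fingers, then stand the tamper back upright on its tray. Then swing the clear hood on the chiller's control head up and right over past upright so that it stays open, and turn the dial beneath it fully clockwise, leaving the hood open. Leave the bottle, the jar and the cup where they stand.

Things in the scene. Friction and masses are not known exactly. Their poses are not given: they have to be found in the camera images.
- bin: Open steel bin, fixed: 134 (its x) by 214 (its y) by 70 high outside, walls and floor 5 thick, inside 124 by 204. Origin under its centre on the counter, z up, so its inner floor is 5 above the origin and its rim 70. Turnips in one layer stand 41 above the origin. Pressed straight down with up to about 20 N, a heap spreads into the free space beside it; it may take more than one press.
- tray: Low dark wooden tray for the tamper, fixed: 130 (x) by 114 (y) by 12 high outside, walls and floor 5 thick. Origin under its centre on the counter.
- tamper_mid (a point): The pale wooden tamper, loose, about 0.15 to 0.31 kg, standing upright on the tray: a flat foot plate 100 (x) by 84 (y) by 16 thick with a square upright handle 26 by 26 in its middle, faces along x and y; 130 high in all. This point is half-way up, 65 above the underside of the plate; z runs up the handle. Handle free to grip from the plate's top (16 above the underside) to the handle's top (130).
- console: The chiller's control head, fixed: a flat panel 134 long (up the slope) by 114 wide, 34 thick, on a foot. Origin under its foot on the counter; x points away from the low front edge. The panel slopes 0.5 rad (29 degrees) from level, low edge to -x, so it faces up and to -x. The panel face's centre is 100 above the origin, and the dial's axis stands on it square to the face.
- hood_hinge (a point): Middle of the hood's hinge axis, at the panel's upper end, 52 up-slope of the dial's axis and 1 above the face. The axis is along the console's y. The frame turns with the hood: while shut, x is up-slope and z square to the panel.
- hood_bar (a point): Grip point on the hood's bar: a round steel rod 12 in diameter, along the console's y, standing 76 out of the hood's right side (console's -y), in free air beside the console. This point is on the rod's axis, 50 out from the hood's side and, while shut, 88 down-slope of the hinge axis and 26 off the panel (92 from the hinge axis, square to it).
- hood (a joint): Opening of the clear plastic box-shaped hood over the dial (94 long, 84 wide, 54 deep, with skirts), in rad: 0 shut, 2.5 fully thrown back. Turned about its hinge, the bar rises and goes over to the console's +x. Stiff hinge (0.11 N m): it stays where it is left. The hood stands upright at about 2.1; beyond about 2.3 it is clear of a gripper on the dial.
- dial_grip (a point): Grip point of the dial, on its axis, 37 above the panel face. The dial is a black disc 44 in diameter with a bar grip 42 long, 14 thick across it (its free sides 14 to 44 above the panel), on a 68 wide, 6 high ring. The z axis is the dial's axis, square to the panel; x runs along the bar and turns with it.
- dial (a joint): Turn of the dial in rad, clockwise as seen facing the panel: 0 (bar straight up-slope) to 1.3 (stop, fully clockwise). Light friction; it stays where it is left.
- bottle: Bystander: brown sauce bottle, 52 across, 120 high, loose. Origin under its centre.
- jar: Bystander: glass jar, 64 across, 85 high, loose. Origin under its centre.
- cup: Bystander: blue ceramic cup, 68 across, 70 high, loose. Origin under its centre.
- a0_c (a point): Centre of small turnip a0: ivory, a round 36 ball, 25 g, slippery, with a small flat cut foot. Starts on top of a heap, in the pocket between four others. On the bin's floor its centre is 23 above the bin's origin.
- a1_c (a point): Centre of small turnip a1: ivory, a round 36 ball, 25 g, slippery, with a small flat cut foot. Starts on the bin's floor, at a corner of the four under a0. On the bin's floor its centre is 23 above the bin's origin.
- a2_c (a point): Centre of small turnip a2: ivory, a round 36 ball, 25 g, slippery, with a small flat cut foot. Starts on the bin's floor, at a corner of the four under a0. On the bin's floor its centre is 23 above the bin's origin.
- a3_c (a point): Centre of small turnip a3: ivory, a round 36 ball, 25 g, slippery, with a small flat cut foot. Starts on the bin's floor, at a corner of the four under a0. On the bin's floor its centre is 23 above the bin's origin.
- a4_c (a point): Centre of small turnip a4: ivory, a round 36 ball, 25 g, slippery, with a small flat cut foot. Starts on the bin's floor, at a corner of the four under a0. On the bin's floor its centre is 23 above the bin's origin.
- b0_c (a point): Centre of small turnip b0: ivory, a round 36 ball, 25 g, slippery, with a small flat cut foot. Starts on top of a heap, in the pocket between four others. On the bin's floor its centre is 23 above the bin's origin.
- b1_c (a point): Centre of small turnip b1: ivory, a round 36 ball, 25 g, slippery, with a small flat cut foot. Starts on the bin's floor, at a corner of the four under b0. On the bin's floor its centre is 23 above the bin's origin.
- b2_c (a point): Centre of small turnip b2: ivory, a round 36 ball, 25 g, slippery, with a small flat cut foot. Starts on the bin's floor, at a corner of the four under b0. On the bin's floor its centre is 23 above the bin's origin.
- b3_c (a point): Centre of small turnip b3: ivory, a round 36 ball, 25 g, slippery, with a small flat cut foot. Starts on the bin's floor, at a corner of the four under b0. On the bin's floor its centre is 23 above the bin's origin.
- b4_c (a point): Centre of small turnip b4: ivory, a round 36 ball, 25 g, slippery, with a small flat cut foot. Starts on the bin's floor, at a corner of the four under b0. On the bin's floor its centre is 23 above the bin's origin.
- tamper: The same tamper, given at the centre of its plate's underside (65 below its middle point).

How it is judged:
By the outcome, as a careful person would: the job done as asked, in the order asked, and still so for the second after the job is handed in, with the robot touching nothing.
It also fails if it takes over 72 s, if anything falls off the work surface, if the arm or the gripper's body presses on something with over 40 N, if the wrist force passes 120 N, or if a joint passes its speed limit or range.

## Working session

There is one attempt and no reset: what is moved stays moved. The work goes in short steps, Python scripts to look and compute and a tool call to move; the robot and the scene stay as the last step left them, time stands still between calls to the robot, and variables do not carry over. Pictures are saved under pics/ and viewed, at most 10 in all, crops included, and the job is handed in when it is done.

Besides the shell and the picture viewer there is one more tool, called after "Request:" as name(argument=value, ...) on one line, values as JSON. carry_out: Moves the arm, as the interface text tells. Its arguments: {"type":"object","properties":{"deltas":{"type":"array"},"grip":{"type":"number"},"grip_force":{"type":"number"}},"required":["deltas"]}

```bash
mkdir -p pics; ls
python3 - <<'E'
from plant import ctrl
import cv2,numpy as np
s=ctrl.get_state();print({k:np.round(v,3).tolist() for k,v in s.items()})
for n in("top","side"):
    im,d=ctrl.read_camera(n);cv2.imwrite(f"pics/{n}0.png",im[:,:,::-1]);np.save(f"pics/{n}0.npy",d)
    m=ctrl.camera_model(n);print(n,np.round(m["intrinsics"],1).tolist(),np.round(m["extrinsics"],3).tolist())
    for q in("bin","tray","tamper","console","hood_bar","hood_hinge","dial_grip","bottle","jar","cup","a0_c","b0_c"):
        r=ctrl.find_in(n,q);print(n,q,[(np.round(x["uv"],0).tolist(),round(x["score"],2)) for x in r[:2]])
E
```

```text
pics
{'time': 0.0, 'qpos': [-1.304, 0.287, 1.578, 0.0, 1.279, -0.15], 'dq': [-0.0, 0.0, -0.0, 0.0, -0.0, -0.0], 'joint_efforts': [-0.0, -40.599, -29.262, -0.0, 0.006, -0.0], 'eef_pos': [0.273, -0.617, 0.23], 'tcp_rot': [0.978, 0.207, -0.0, -0.001], 'contact_force': [-0.859, 0.196, 0.052], 'wrist_torque': [-0.023, 0.051, 0.062], 'finger_force': 0.0, 'opening': 0.997}
top [[463.0, 0.0, 249.4], [0.0, 463.0, 191.1], [0.0, 0.0, 1.0]] [[-0.017, -1.0, -0.014, -0.055], [-0.986, 0.019, -0.163, 0.523], [0.163, 0.011, -0.987, 1.007], [0.0, 0.0, 0.0, 1.0]]
top bin [([158.0, 193.0], 0.67)]
top tray [([241.0, 190.0], 0.88), ([192.0, 202.0], 0.23)]
top tamper [([260.0, 191.0], 0.81), ([191.0, 203.0], 0.73)]
top console [([351.0, 191.0], 0.92), ([149.0, 211.0], 0.4)]
top hood_bar [([355.0, 189.0], 0.69)]
top hood_hinge [([358.0, 190.0], 0.98), ([317.0, 282.0], 0.27)]
top dial_grip []
top bottle [([194.0, 124.0], 0.85)]
top jar [([249.0, 108.0], 0.62), ([130.0, 211.0], 0.23)]
top cup [([315.0, 280.0], 0.62)]
top a0_c [([138.0, 203.0], 0.63), ([242.0, 195.0], 0.29)]
top b0_c [([182.0, 191.0], 0.74), ([355.0, 190.0], 0.31)]
side [[412.6, 0.0, 257.9], [0.0, 412.6, 190.6], [0.0, 0.0, 1.0]] [[-0.85, -0.526, 0.006, 0.395], [-0.415, 0.663, -0.623, 0.327], [0.324, -0.532, -0.782, 0.836], [0.0, 0.0, 0.0, 1.0]]
side bin [([196.0, 276.0], 0.8)]
side tray [([252.0, 225.0], 0.87), ([162.0, 212.0], 0.47)]
side tamper [([253.0, 202.0], 0.87), ([348.0, 203.0], 0.47)]
side console [([296.0, 145.0], 0.61), ([224.0, 260.0], 0.55)]
side hood_bar [([301.0, 132.0], 0.81)]
side hood_hinge [([299.0, 132.0], 0.77), ([198.0, 311.0], 0.29)]
side dial_grip []
side bottle []
side jar [([191.0, 174.0], 0.68)]
side cup [([349.0, 206.0], 0.62)]
side a0_c [([195.0, 295.0], 0.55)]
side b0_c [([210.0, 254.0], 0.45)]
```

Run:
```python
import cv2
for n in("top","side"):
    im=cv2.imread(f"pics/{n}0.png"); im=im[70:310,90:430] if n=="top" else im[90:350,120:420]
    cv2.imwrite(f"pics/{n}0c.png",cv2.resize(im,None,fx=2.25,fy=2.25,interpolation=cv2.INTER_CUBIC))
```

```text
(no output)
```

View pics/top0c.png

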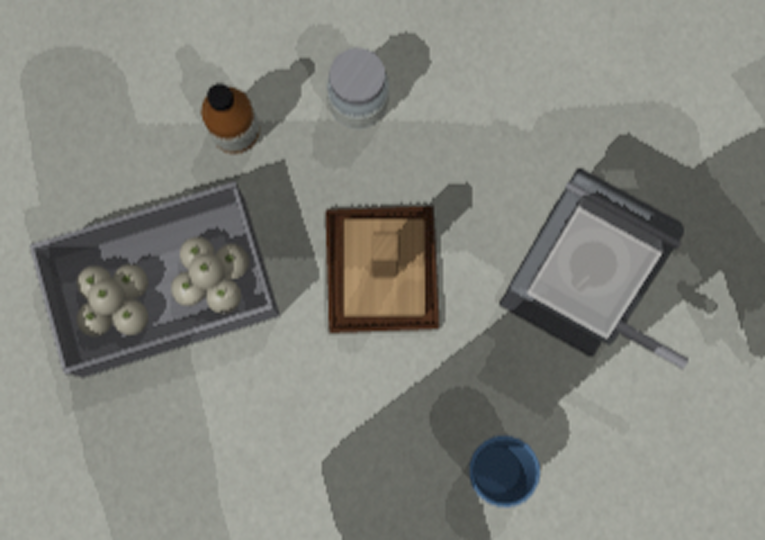

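View pics/side0c.png

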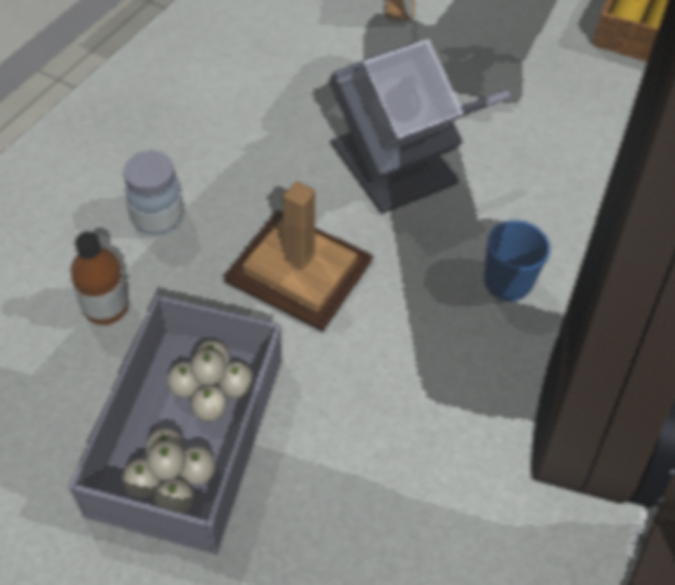

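The views show the bin at left with its two heaps (top picture about (138,203) and (182,191)). The tray with the upright tamper is in the middle (251,190). At right the console is shut, with its bar pointing out to about (395,231). Next I'll measure poses from these features and the depth.

```bash
cat > h.py <<'E'
import numpy as np,cv2
from scipy.spatial.transform import Rotation as R
from plant import ctrl
def cam(n):
    m=ctrl.camera_model(n);return np.array(m["intrinsics"]),np.array(m["extrinsics"])
def ray(n,uv,z):
    K,E=cam(n);uv=np.atleast_2d(uv).astype(float)
    d=np.c_[uv,np.ones(len(uv))]@np.linalg.inv(K).T@E[:3,:3];c=-E[:3,:3].T@E[:3,3]
    return c+d*((z-c[2])/d[:,2])[:,None]
def cloud(n,d):
    K,E=cam(n);v,u=np.mgrid[:d.shape[0],:d.shape[1]]
    p=np.stack([u,v,np.ones_like(u)],-1)@np.linalg.inv(K).T*d[...,None]
    P=(p-E[:3,3])@E[:3,:3];P[d==0]=np.nan;return P
def proj(n,p):
    K,E=cam(n);q=(np.atleast_2d(p)@E[:3,:3].T+E[:3,3])@K.T;return q[:,:2]/q[:,2:]
E
python3 - <<'E'
from h import *
c=lambda a:np.array(a)/2.25+[90,70]; cs=lambda a:np.array(a)/2.25+[120,90]
r=np.round
P=cloud("top",np.load("pics/top0.npy"));Q=cloud("side",np.load("pics/side0.npy"))
def rect(name,pts,z,cm="top"):
    w=ray(cm,pts,z)[:,:2];print(name,r(w,4).tolist());b=cv2.minAreaRect(w.astype(np.float32)*1000);print("  rect",b)
rect("bin",c([(35,245),(237,185),(275,315),(68,373)]),.07)
rect("binS",cs([(160,293),(281,322),(215,545),(78,488)]),.07,"side")
rect("tray",c([(327,207),(433,205),(440,328),(329,332)]),.012)
rect("trayS",cs([(280,212),(371,259),(322,327),(226,275)]),.012,"side")
# depth-based
for nm,C in(("top",P),("side",Q)):
    x,y,z=C[...,0],C[...,1],C[...,2]
    def sel(lo,hi,box): 
        m=(z>lo)&(z<hi)&(x>box[0])&(x<box[1])&(y>box[2])&(y<box[3]);return C[m]
    cen=ray("top",[[158,193]],.05)[0];a=sel(.062,.08,(cen[0]-.15,cen[0]+.15,cen[1]-.15,cen[1]+.15))
    print(nm,"bin rim n",len(a),cv2.minAreaRect((a[:,:2]*1000).astype(np.float32)))
    t=ray("top",[[251,190]],.05)[0];b=sel(.125,.15,(t[0]-.06,t[0]+.06,t[1]-.06,t[1]+.06))
    print(nm,"handle top",len(b),r(b.mean(0),4),cv2.minAreaRect((b[:,:2]*1000).astype(np.float32)), "bin-box",t)
    b=sel(.017,.028,(t[0]-.08,t[0]+.08,t[1]-.08,t[1]+.08));print(nm," plate",len(b),cv2.minAreaRect((b[:,:2]*1000).astype(np.float32)))
print("console up-slope pts", r(ray("top",c([(505,305),(598,352),(680,230),(578,172)]),.1),4).tolist())
for p in [(640,336),(660,347),(680,358)]:
    u=c(p).astype(int);print("bar",P[u[1],u[0]])
for p in [(480,103),(495,98),(505,96)]:
    u=cs(p).astype(int);print("barS",Q[u[1],u[0]])
for n,uv in(("bottle",(194,124)),("jar",(249,108)),("cup",(315,280))):print(n,P[uv[1],uv[0]])
print("turnips",P[203,138],P[191,182], "side",Q[295,195],Q[254,210])
E
```

```text
bin [[0.5513, 0.2545], [0.6082, 0.0545], [0.4772, 0.0171], [0.4243, 0.2181]]
  rect ((514.2371215820312, 135.7833709716797), (136.27040100097656, 207.97216796875), 15.897265434265137)
binS [[0.6104, 0.0571], [0.4864, 0.021], [0.4125, 0.2386], [0.5444, 0.2612]]
  rect ((511.4427185058594, 147.84930419921875), (132.447509765625, 233.5825958251953), 17.9188175201416)
tray [[0.5974, -0.0325], [0.5973, -0.1435], [0.4679, -0.147], [0.4658, -0.033]]
  rect ((531.8292236328125, -89.7754135131836), (131.57809448242188, 114.05529022216797), 0.21710963547229767)
trayS [[0.5916, -0.1373], [0.467, -0.1342], [0.4669, -0.0275], [0.5932, -0.0291]]
  rect ((529.2491455078125, -82.29678344726562), (108.22587585449219, 126.23994445800781), 89.14691162109375)
top bin rim n 1024 ((551.4398803710938, 136.4762725830078), (196.17930603027344, 240.71119689941406), 16.333587646484375)
top handle top 151 [ 0.5303 -0.0892  0.1344] ((530.7084350585938, -89.28509521484375), (22.862215042114258, 24.834381103515625), 88.9155044555664) bin-box [ 0.5233917  -0.06856199  0.05      ]
top  plate 1274 ((530.8645629882812
[... 421 characters left out ...]
3514404296875, -86.51655578613281), (87.9395980834961, 112.97284698486328), 89.67942810058594)
console up-slope pts [[0.4789, -0.2032, 0.1], [0.433, -0.2883, 0.1], [0.5479, -0.3725, 0.1], [0.6068, -0.2785, 0.1]]
bar [ 0.4469129  -0.32470514  0.11091037]
bar [nan nan nan]
bar [ 0.42528595 -0.36034216  0.1122298 ]
barS [ 0.44001554 -0.32694757  0.11403416]
barS [ 0.4286158  -0.34605676  0.11145847]
barS [ 0.42118923 -0.35444723  0.11201172]
bottle [0.66986945 0.05597899 0.08279519]
jar [ 0.70376937 -0.06757359  0.08499148]
cup [ 0.32087656 -0.21004635  0.00465847]
turnips [0.49680445 0.18268096 0.06264534] [0.52206431 0.08510607 0.06195781] side [nan nan nan] [0.52447293 0.10296984 0.06282012]
```

Request:
carry_out(deltas=[0.045,-0.038,-0.006,0,0,0.083,0.09,-0.076,-0.012,0,0,0.167,0.135,-0.113,-0.018,0,0,0.25,0.18,-0.151,-0.024,0,0,0.333,0.225,-0.189,-0.03,0,0,0.417], grip=100)

```text
time: 1.92
eef_pos: [0.4031, -0.3516, 0.2618]
tcp_rot: [1.0, -0.002, 0.0, 0.0]
contact_force: [0.8, 0.4, 0.0]
opening: 1.001
finger_force: 0.0
```

Run:
```python
from h import *
from scipy.optimize import least_squares
r=np.round
for n in("top","side"):
    C=cloud(n,np.load(f"pics/{n}0.npy")).reshape(-1,3);C=C[~np.isnan(C[:,0])]
    # bin: rim points
    a=C[(C[:,2]>.066)&(C[:,2]<.074)];
    d=a[:,:2]-[.513,.138];yw=.28
    loc=lambda p,d:np.c_[(d[:,0]-p[0])*np.cos(p[2])+(d[:,1]-p[1])*np.sin(p[2]),-(d[:,0]-p[0])*np.sin(p[2])+(d[:,1]-p[1])*np.cos(p[2])]
    l=loc([0,0,yw],d);k=(abs(l[:,0])<.08)&(abs(l[:,1])<.12)&((abs(l[:,0])>.052)|(abs(l[:,1])>.09));d=d[k]
    f=lambda p:(lambda q:np.minimum(abs(abs(q[:,0])-.0645),abs(abs(q[:,1])-.1045)))(loc(p,d))
    s=least_squares(f,[0,0,yw],loss="soft_l1",f_scale=.003);print(n,"bin",len(d),r(s.x[:2]+[.513,.138],4),np.degrees(s.x[2]),s.cost)
    # turnips in bin frame
    l=loc(s.x,C[:,:2]-[.513,.138]);k=(abs(l[:,0])<.058)&(abs(l[:,1])<.098)&(C[:,2]>.056)&(C[:,2]<.07)
    for sg in(1,-1):
        kk=k&(l[:,1]*sg>0);print("  top ball",kk.sum(),r(l[kk].mean(0),4),C[kk,2].max())
    # console panel/hood plane: points in the region
    k=(abs(C[:,0]-.52)<.11)&(abs(C[:,1]+.29)<.1)&(C[:,2]>.04);c=C[k]
    print("  console pts",len(c),c.min(0),c.max(0))
    np.save(f"pics/cons_{n}.npy",c)
```

```text
top bin 689 [0.518  0.1401] 16.42445211575118 0.0007149699742682704
  top ball 148 [-0.0032  0.0505] 0.06935745657750547
  top ball 152 [-0.0079 -0.0518] 0.06977050120642939
  console pts 3608 [ 0.41697951 -0.37238574  0.04932907] [ 0.60627764 -0.21147127  0.17605533]
side bin 835 [0.5197 0.1452] 16.4797824441027 0.0009260956342882615
  top ball 183 [-0.0037  0.053 ] 0.06993978488241942
  top ball 152 [-0.0083 -0.0496] 0.06972550297803848
  console pts 2543 [ 0.41872792 -0.36027235  0.04072957] [ 0.6072111  -0.20789656  0.17526707]
```

Request:
carry_out(deltas=[0.0256,-0.053,0,0,0,0,0.0512,-0.1058,0,0,0,0,0.0768,-0.159,0,0,0,0,0.1024,-0.212,0,0,0,0,0.128,-0.2645,0,0,0,0])

```text
time: 2.55
eef_pos: [0.5312, -0.087, 0.2618]
tcp_rot: [1.0, -0.0, 0.001, 0.0]
contact_force: [-0.7, -0.7, -0.1]
opening: 1.001
finger_force: 0.0
```

Request:
carry_out(deltas=[0,0,0.045,0,0,0,0,0,0.09,0,0,0,0,0,0.135,0,0,0,0,0,0.18,0,0,0,0,0,0.186,0,0,0])

```text
time: 3.18
eef_pos: [0.5278, -0.0878, 0.0719]
tcp_rot: [1.0, -0.0, -0.004, -0.001]
contact_force: [-0.8, -0.4, 0.1]
opening: 1.002
finger_force: 0.0
```

Run:
```python
from h import *
for n in("top","side"):
    im,d=ctrl.read_camera(n);C=cloud(n,d).reshape(-1,3)
    k=(abs(C[:,0]-.531)<.065)&(abs(C[:,1]+.088)<.06)&(C[:,2]>.016)&(C[:,2]<.03);print(n,k.sum(),cv2.minAreaRect((C[k,:2]*1000).astype(np.float32)))
    cv2.imwrite(f"pics/{n}1.png",im[:,:,::-1])
im=np.hstack([cv2.resize(cv2.imread(f"pics/{n}1.png")[100:300,150:350],(400,400)) for n in("top","side")]);cv2.imwrite("pics/g1.png",im)
```

```text
top 0 ((0.0, 0.0), (0.0, 0.0), 0.0)
side 793 ((527.8782958984375, -85.04322814941406), (116.54492950439453, 89.08789825439453), 2.3014309406280518)
```

View pics/g1.png

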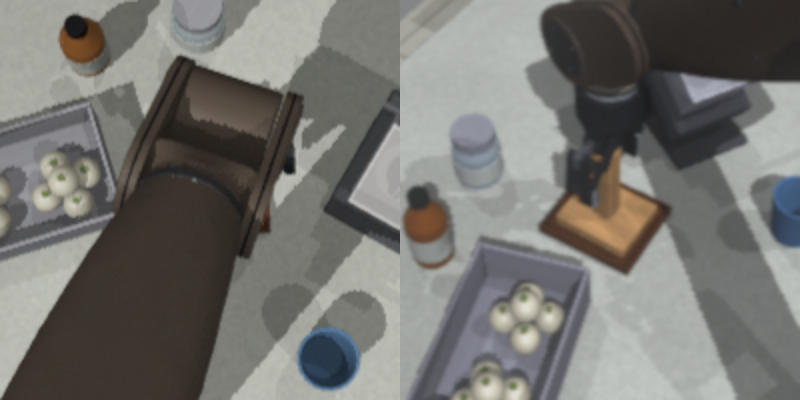

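In the side half (right), the open fingers straddle the handle at about (600,180). I'll close them now.

Request:
carry_out(deltas=[0,0,0,0,0,0,0,0,0,0,0,0,0,0,0,0,0,0,0,0,0,0,0,0,0,0,0,0,0,0], grip=0, grip_force=80)

```text
time: 3.9
eef_pos: [0.5311, -0.0888, 0.0759]
tcp_rot: [1.0, -0.0, 0.001, 0.0]
contact_force: [0.7, 0.2, 2.5]
opening: 0.294
finger_force: 71.9
```

Run:
```python
from h import *
s=ctrl.get_state();print({k:np.round(s[k],4).tolist() for k in("time","eef_pos","tcp_rot","contact_force","wrist_torque","opening","finger_force","qpos")})
```

```text
{'time': 3.9, 'eef_pos': [0.5311, -0.0888, 0.0759], 'tcp_rot': [1.0, -0.0001, 0.0006, 0.0001], 'contact_force': [0.749, 0.1619, 2.5161], 'wrist_torque': [0.1289, -0.0062, -0.0419], 'opening': 0.2945, 'finger_force': 71.8955, 'qpos': [-0.3543, 0.1729, 2.0224, 0.0004, 0.9451, 1.2165]}
```

Request:
carry_out(deltas=[0,0,-0.03,0,0,0,0,0,-0.072,0,0,0,0,0,-0.114,0,0,0,0,-0.05,-0.114,0,0,0,0,-0.11,-0.114,0,0,0])

```text
time: 4.53
eef_pos: [0.5304, 0.0214, 0.1893]
tcp_rot: [1.0, -0.002, 0.0, 0.0]
contact_force: [-0.2, 0.7, -2.6]
opening: 0.292
finger_force: 71.7
```

Request:
carry_out(deltas=[-0.001,-0.017,0,0,0,-0.07,-0.003,-0.034,0,0,0,-0.14,-0.004,-0.05,0,0,0,-0.21,-0.005,-0.068,0,0,0,-0.284,-0.005,-0.068,0,0,0,-0.284])

```text
time: 5.15
eef_pos: [0.5247, 0.0898, 0.1882]
tcp_rot: [0.99, 0.142, -0.001, -0.0]
contact_force: [0.1, -0.2, -2.7]
opening: 0.295
finger_force: 72.0
```

Request:
carry_out(deltas=[0,0,0.02,0,0,0,0,0,0.037,0,0,0,0,0,0.037,0,0,0])

```text
time: 5.52
eef_pos: [0.5239, 0.0887, 0.1498]
tcp_rot: [0.99, 0.141, -0.003, -0.0]
contact_force: [-0.1, 0.9, -2.9]
opening: 0.291
finger_force: 72.0
```

Run:
```python
from h import *
s=ctrl.get_state();print({k:np.round(s[k],4).tolist() for k in("time","eef_pos","tcp_rot","contact_force","wrist_torque","opening")})
for n in("top","side"):
    im,d=ctrl.read_camera(n);cv2.imwrite(f"pics/{n}2.png",im[:,:,::-1]);np.save(f"pics/{n}2.npy",d)
a=cv2.imread("pics/top2.png")[120:260,90:230];b=cv2.imread("pics/side2.png")[190:340,140:290]
cv2.imwrite("pics/g2.png",np.hstack([cv2.resize(a,(400,400)),cv2.resize(b,(400,400))]))
```

```text
{'time': 5.525, 'eef_pos': [0.5239, 0.0887, 0.1498], 'tcp_rot': [0.99, 0.1409, -0.0026, -0.0003], 'contact_force': [-0.0751, 0.874, -2.9211], 'wrist_torque': [-0.0159, 0.0261, -0.0556], 'opening': 0.2906}
```

View pics/g2.png

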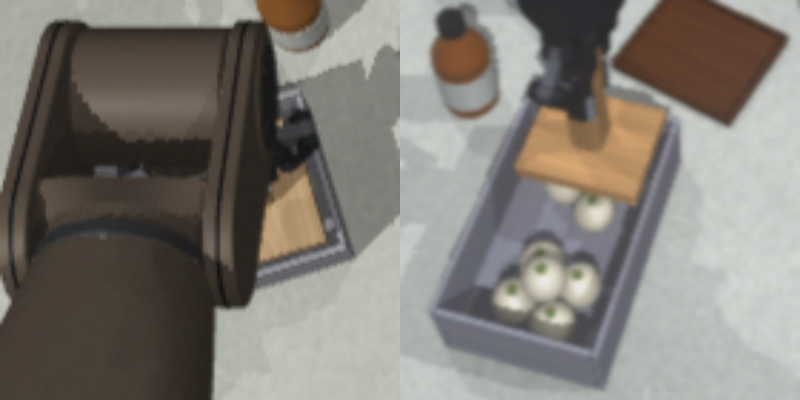

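The plate (side half, around (590,150)) is over heap b inside the rim outline. I'll check its clearance numerically.

Run:
```python
from h import *
for n in("side","top"):
    C=cloud(n,np.load(f"pics/{n}2.npy")).reshape(-1,3)
    k=(abs(C[:,0]-.525)<.09)&(abs(C[:,1]-.089)<.09)&(C[:,2]>.086)&(C[:,2]<.102)
    p=C[k];b=cv2.minAreaRect((p[:,:2]*1000).astype(np.float32));print(n,k.sum(),b,np.median(p[:,2]))
    c,s=np.cos(.285),np.sin(.285)
    for bx,by in(((.518,.1401),(.5197,.1452)),)[0:1]:
        o=np.array(bx if n=="top" else by);q=(p[:,:2]-o)@np.array([[c,-s],[s,c]])
        print("bin-local extents 1-99%",np.percentile(q,[1,99],axis=0).round(4).tolist())
```

```text
side 1306 ((526.71533203125, 91.18737030029297), (100.49410247802734, 86.13179779052734), 16.242778778076172) 0.09727224658273106
bin-local extents 1-99% [[-0.0583, -0.0943], [0.0401, -0.012]]
top 516 ((528.036865234375, 70.61758422851562), (99.63888549804688, 51.6720085144043), 15.520204544067383) 0.09461648407790224
bin-local extents 1-99% [[-0.0595, -0.0947], [0.0011, -0.0457]]
```

Request:
carry_out(deltas=[0.006,-0.002,0,0,0,0,0.006,-0.002,0.007,0,0,0,0.006,-0.002,0.012,0,0,0,0.006,-0.002,0.017,0,0,0,0.006,-0.002,0.022,0,0,0])

```text
time: 6.25
eef_pos: [0.5313, 0.0928, 0.1306]
tcp_rot: [0.99, 0.141, 0.001, 0.0]
contact_force: [-0.4, -0.3, -1.7]
opening: 0.294
finger_force: 72.6
```

Request:
carry_out(deltas=[0,0,0.004,0,0,0,0,0,0.008,0,0,0,0,0,0.012,0,0,0])

```text
time: 6.62
eef_pos: [0.5305, 0.0928, 0.1177]
tcp_rot: [0.99, 0.141, -0.0, -0.0]
contact_force: [-0.0, 0.4, -2.8]
opening: 0.295
finger_force: 72.4
```

Request:
carry_out(deltas=[0,0,0.003,0,0,0,0,0,0.006,0,0,0,0,0,0.006,0,0,0])

```text
time: 7.0
eef_pos: [0.531, 0.0928, 0.1125]
tcp_rot: [0.99, 0.141, 0.0, -0.0]
contact_force: [-0.9, 0.4, -2.6]
opening: 0.293
finger_force: 72.5
```

Run:
```python
from h import *
s=ctrl.get_state();print({k:np.round(s[k],4).tolist() for k in("time","eef_pos","contact_force","wrist_torque")})
```

```text
{'time': 7.0, 'eef_pos': [0.531, 0.0928, 0.1125], 'contact_force': [-0.8784, 0.3917, -2.6275], 'wrist_torque': [0.0058, 0.0681, 0.0137]}
```

Request:
carry_out(deltas=[0,0,0.0015,0,0,0,0,0,0.003,0,0,0,0,0,0.003,0,0,0])

```text
time: 7.38
eef_pos: [0.5325, 0.0931, 0.112]
tcp_rot: [0.99, 0.141, 0.002, -0.0]
contact_force: [-0.7, 1.1, 7.3]
opening: 0.297
finger_force: 73.4
```

Request:
carry_out(deltas=[0,0,-0.02,0,0,0,0,0,-0.043,0,0,0,0,-0.04,-0.043,0,0,0,0,-0.08,-0.043,0,0,0,0,-0.101,-0.043,0,0,0])

```text
time: 8.0
eef_pos: [0.5016, 0.1911, 0.1519]
tcp_rot: [0.99, 0.142, -0.0, -0.0]
contact_force: [-0.3, -0.7, -2.0]
opening: 0.294
finger_force: 72.2
```

Request:
carry_out(deltas=[0,0,0,0,0,0,0,0,0,0,0,0])

```text
time: 8.25
eef_pos: [0.5026, 0.1893, 0.1521]
tcp_rot: [0.99, 0.141, -0.0, 0.0]
contact_force: [0.2, 0.5, -2.0]
opening: 0.29
finger_force: 72.2
```

Run:
```python
from h import *
s=ctrl.get_state();print({k:np.round(s[k],4).tolist() for k in("time","eef_pos","contact_force")})
n="side"
im,d=ctrl.read_camera(n);cv2.imwrite(f"pics/{n}3.png",im[:,:,::-1]);C=cloud(n,d).reshape(-1,3)
k=(abs(C[:,0]-.503)<.09)&(abs(C[:,1]-.185)<.09)&(C[:,2]>.088)&(C[:,2]<.106)
p=C[k];print(k.sum(),cv2.minAreaRect((p[:,:2]*1000).astype(np.float32)),np.median(p[:,2]))
c,s=np.cos(.285),np.sin(.285);M=np.array([[c,-s],[s,c]]);o=np.array([.5197,.1452])
print(np.percentile((p[:,:2]-o)@M,[1,99],axis=0).round(4).tolist())
q=(C[:,:2]-o)@M;k=(abs(q[:,0])<.055)&(q[:,1]<0)&(q[:,1]>-.095)&(C[:,2]>.02)&(C[:,2]<.08);print("b heap z max",np.nanpercentile(C[k,2],[50,90,98]))
cv2.imwrite("pics/g3.png",cv2.resize(im[190:340,140:290,::-1],(450,450)))
```

```text
{'time': 8.25, 'eef_pos': [0.5026, 0.1893, 0.1521], 'contact_force': [0.2484, 0.4625, -1.9891]}
1485 ((505.04638671875, 190.92469787597656), (100.86852264404297, 86.0478515625), 16.191802978515625) 0.09831868068495886
[[-0.0512, 0.0083], [0.0465, 0.0905]]
b heap z max [0.0365351  0.04196469 0.04437516]
```

View pics/g3.png

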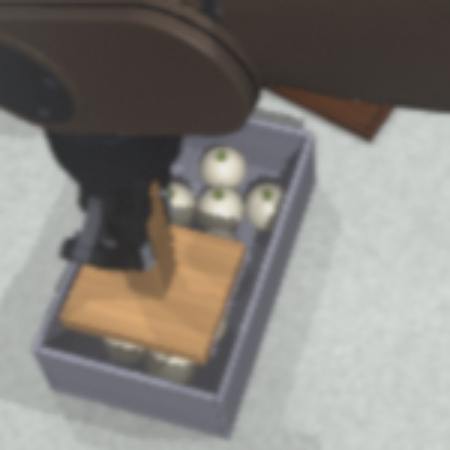

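The picture shows the b heap spread into one layer (about (220,190)), and the plate over heap a clear of the walls. I'll press a now.

Request:
carry_out(deltas=[0,0,0.01,0,0,0,0,0,0.018,0,0,0,0,0,0.022,0,0,0,0,0,0.026,0,0,0,0,0,0.03,0,0,0])

```text
time: 8.93
eef_pos: [0.5024, 0.1897, 0.1219]
tcp_rot: [0.99, 0.141, -0.0, 0.0]
contact_force: [0.4, 0.4, -1.4]
opening: 0.293
finger_force: 72.9
```

Request:
carry_out(deltas=[0,0,0.004,0,0,0,0,0,0.008,0,0,0,0,0,0.0105,0,0,0,0,0,0.0105,0,0,0])

```text
time: 9.43
eef_pos: [0.5027, 0.1898, 0.112]
tcp_rot: [0.99, 0.141, 0.0, -0.0]
contact_force: [-0.4, -0.2, -3.2]
opening: 0.297
finger_force: 73.1
```

Request:
carry_out(deltas=[0,0,0.001,0,0,0,0,0,0.002,0,0,0,0,0,0.002,0,0,0])

```text
time: 9.8
eef_pos: [0.5036, 0.19, 0.1118]
tcp_rot: [0.99, 0.141, 0.001, 0.0]
contact_force: [-1.5, -0.3, 6.0]
opening: 0.296
finger_force: 73.8
```

Request:
carry_out(deltas=[0,0,-0.035,0,0,0,0,0,-0.08,0,0,0,-0.0096,0.0523,-0.08,0,0,0,-0.0193,0.1047,-0.08,0,0,0,-0.029,0.157,-0.08,0,0,0])

```text
time: 10.42
eef_pos: [0.5185, 0.0296, 0.1896]
tcp_rot: [0.99, 0.142, 0.0, 0.0]
contact_force: [1.8, -1.0, -2.2]
opening: 0.3
finger_force: 72.5
```

Request:
carry_out(deltas=[-0.0054,0.0296,0,0,0,0.071,-0.0108,0.0592,0,0,0,0.142,-0.0163,0.0888,0,0,0,0.213,-0.0217,0.1184,0,0,0,0.284,-0.0217,0.1184,0,0,0,0.284])

```text
time: 11.05
eef_pos: [0.5309, -0.0905, 0.1894]
tcp_rot: [1.0, -0.001, -0.0, 0.0]
contact_force: [0.1, 0.7, -1.5]
opening: 0.296
finger_force: 72.5
```

Request:
carry_out(deltas=[0,0,0,0,0,0,0,0,0,0,0,0])

```text
time: 11.3
eef_pos: [0.5308, -0.0879, 0.1896]
tcp_rot: [1.0, 0.001, -0.0, -0.0]
contact_force: [-0.2, -0.1, -2.0]
opening: 0.297
finger_force: 72.5
```

Run:
```python
from h import *
s=ctrl.get_state();print({k:np.round(s[k],4).tolist() for k in("time","eef_pos","contact_force","tcp_rot")})
c,sn=np.cos(.285),np.sin(.285);M=np.array([[c,-sn],[sn,c]])
for n,o in(("side",[.5197,.1452]),("top",[.518,.1401])):
    im,d=ctrl.read_camera(n);cv2.imwrite(f"pics/{n}4.png",im[:,:,::-1]);C=cloud(n,d).reshape(-1,3);q=(C[:,:2]-o)@M
    k=(abs(q[:,0])<.055)&(abs(q[:,1])<.095)&(C[:,2]>.02);print(n,"z pct",np.nanpercentile(C[k,2],[50,90,98,100]).round(4))
a=cv2.imread("pics/top4.png")[140:250,95:225];b=cv2.imread("pics/side4.png")[190:340,140:290]
cv2.imwrite("pics/g4.png",np.hstack([cv2.resize(a,(472,400)),cv2.resize(b,(320,400))]))
```

```text
{'time': 11.3, 'eef_pos': [0.5308, -0.0879, 0.1896], 'contact_force': [-0.1605, -0.1354, -1.9995], 'tcp_rot': [1.0, 0.0006, -0.0002, -0.0002]}
side z pct [0.0366 0.042  0.0445 0.0474]
top z pct [0.0354 0.0406 0.0432 0.0458]
```

View pics/g4.png

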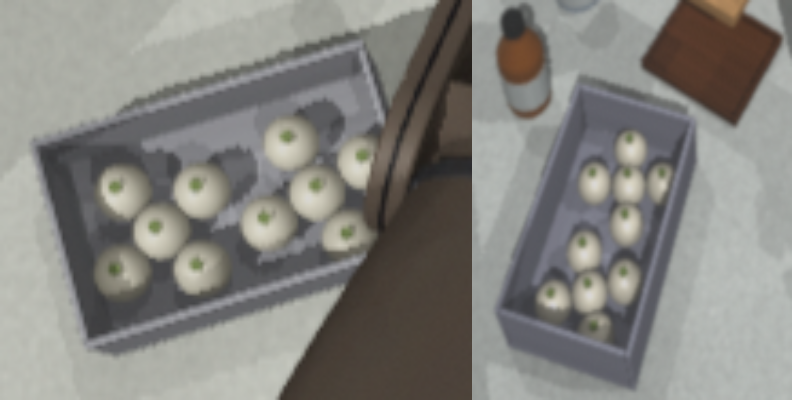

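All ten turnips lie in a single layer (top half, ivory balls at (120,190) to (345,230)). Now the tamper goes back on its tray.

Request:
carry_out(deltas=[0,0,0.04,0,0,0,0,0,0.08,0,0,0,0,0,0.1,0,0,0,0,0,0.107,0,0,0,0,0,0.111,0,0,0])

```text
time: 12.02
eef_pos: [0.5315, -0.0887, 0.0793]
tcp_rot: [1.0, 0.0, 0.001, 0.0]
contact_force: [-0.4, -0.1, -3.1]
opening: 0.295
finger_force: 72.5
```

Request:
carry_out(deltas=[0,0,0.001,0,0,0,0,0,0.002,0,0,0,0,0,0.003,0,0,0,0,0,0.003,0,0,0])

```text
time: 12.52
eef_pos: [0.531, -0.0889, 0.076]
tcp_rot: [1.0, -0.0, 0.0, 0.0]
contact_force: [0.6, 0.3, -2.1]
opening: 0.294
finger_force: 72.5
```

Request:
carry_out(deltas=[0,0,0.001,0,0,0,0,0,0.001,0,0,0])

```text
time: 12.78
eef_pos: [0.5311, -0.0888, 0.0759]
tcp_rot: [1.0, -0.0, -0.0, -0.0]
contact_force: [-3.0, 1.4, 5.5]
opening: 0.296
finger_force: 73.7
```

Request:
carry_out(deltas=[0,0,0,0,0,0,0,0,0,0,0,0,0,0,0,0,0,0,0,0,0,0,0,0,0,0,0,0,0,0], grip=100)

```text
time: 13.4
eef_pos: [0.5309, -0.0889, 0.0747]
tcp_rot: [1.0, -0.0, -0.0, -0.0]
contact_force: [-0.7, -0.0, -0.1]
opening: 1.0
finger_force: 0.0
```

Request:
carry_out(deltas=[0,0,-0.02,0,0,0,0,0,-0.06,0,0,0,0,0,-0.11,0,0,0,0,0,-0.165,0,0,0,0,0,-0.22,0,0,0])

```text
time: 14.02
eef_pos: [0.5307, -0.0887, 0.2965]
tcp_rot: [1.0, -0.0, 0.0, 0.0]
contact_force: [0.6, -0.8, -0.2]
opening: 1.002
finger_force: 0.0
```

Run:
```python
from h import *
from scipy.optimize import least_squares
# console pose from the first clouds: hood top plane, bar
for n in("top","side"):
    c=np.load(f"pics/cons_{n}.npy");h=c[c[:,2]>.12]
    # RANSAC plane with slope .5
    rng=np.random.default_rng(0);best=(0,)
    for _ in range(2000):
        a=h[rng.choice(len(h),3,0)];nn=np.cross(a[1]-a[0],a[2]-a[0]);nn/=np.linalg.norm(nn)+1e-12;nn*=np.sign(nn[2])
        if abs(nn[2]-np.cos(.5))>.06:continue
        k=abs((h-a[0])@nn)<.003
        if k.sum()>best[0]:best=(k.sum(),k)
    p=h[best[1]];m=p.mean(0);nn=np.linalg.svd(p-m)[2][2];nn*=np.sign(nn[2])
    yaw=np.arctan2(-nn[1],-nn[0]);print(n,"plane",best[0],m.round(4),nn.round(3),"slope",np.arccos(nn[2]).round(3),"yaw",np.degrees(yaw).round(2))
    ex=np.array([np.cos(yaw),np.sin(yaw),0]);us=ex*np.cos(.5)+[0,0,np.sin(.5)];ey=np.array([-ex[1],ex[0],0])
    print("  ext",np.percentile(p@us,[1,99]).round(4),np.percentile(p@ey,[1,99]).round(4),"minrect",cv2.minAreaRect(np.c_[p@us,p@ey].astype(np.float32)*1000))
u=[(622,330),(688,362)]
C=lambda a:np.array(a)/2.25+[90,70];S=lambda a:np.array(a)/2.25+[120,90]
w=ray("top",C(u),.115)[:,:2];d=w[1]-w[0];print("bar top",w.round(4).tolist(),np.degrees(np.arctan2(d[0],-d[1])))
w=ray("side",S([(462,110),(509,95)]),.115)[:,:2];d=w[1]-w[0];print("bar side",w.round(4).tolist(),np.degrees(np.arctan2(d[0],-d[1])))
```

```text
top plane 1773 [ 0.5001 -0.2765  0.1501] [-0.411  0.25   0.877] slope 0.502 yaw -31.31
  ext [0.526  0.6183] [-0.0173  0.065 ] minrect ((571.8909301757812, 23.71393585205078), (94.95220184326172, 84.0771255493164), 0.11095014214515686)
side plane 1062 [ 0.5017 -0.2714  0.1498] [-0.414  0.246  0.877] slope 0.502 yaw -30.68
  ext [0.5259 0.6179] [-0.0186  0.0639] minrect ((572.14306640625, 21.994468688964844), (85.1659164428711, 94.7544937133789), 89.73628234863281)
bar top [[0.4517, -0.3083], [0.421, -0.367]] -27.531287001828822
bar side [[0.4502, -0.3026], [0.4151, -0.3536]] -34.563156032179286
```

Request:
carry_out(deltas=[-0.02,0.052,0.005,0,0,-0.17,-0.04,0.104,0.01,0,0,-0.34,-0.06,0.156,0.02,0,0,-0.51,-0.08,0.208,0.03,0,0,-0.68,-0.099,0.259,0.04,0,0,-0.86])

```text
time: 14.65
eef_pos: [0.431, -0.3494, 0.2546]
tcp_rot: [0.908, 0.419, 0.0, 0.0]
contact_force: [0.5, -0.2, -0.1]
opening: 1.002
finger_force: 0.0
```

Request:
carry_out(deltas=[0,0,0,0,0,-0.17,0,0,0,0,0,-0.17,0,0,0,0,0,-0.17], grip=60)

```text
time: 15.02
eef_pos: [0.4322, -0.3474, 0.2549]
tcp_rot: [0.871, 0.492, 0.0, 0.0]
contact_force: [0.1, -0.3, 0.1]
opening: 0.6
finger_force: 0.0
```

Run:
```python
from h import *
s=ctrl.get_state();print({k:np.round(s[k],4).tolist() for k in("time","eef_pos","tcp_rot","opening","qpos")})
for n in("top","side"):
    im,d=ctrl.read_camera(n);cv2.imwrite(f"pics/{n}5.png",im[:,:,::-1])
    C=cloud(n,d);k=(abs(C[...,0]-.531)<.03)&(abs(C[...,1]+.088)<.03)&(C[...,2]>.125)&(C[...,2]<.145);print(n,"handle",k.sum(),C[k].mean(0).round(4))
b=cv2.imread("pics/side5.png")[90:240,210:410];a=cv2.imread("pics/top5.png")[120:270,210:410]
cv2.imwrite("pics/g5.png",np.hstack([cv2.resize(a,(400,300)),cv2.resize(b,(400,300))]))
```

```text
{'time': 15.025, 'eef_pos': [0.4322, -0.3474, 0.2549], 'tcp_rot': [0.8708, 0.4917, 0.0001, 0.0001], 'opening': 0.5997, 'qpos': [-0.8601, 0.0022, 1.8505, 0.0001, 1.2887, -0.3175]}
top handle 149 [ 0.5303 -0.0913  0.1343]
side handle 128 [ 0.532  -0.0844  0.1341]
```

View pics/g5.png

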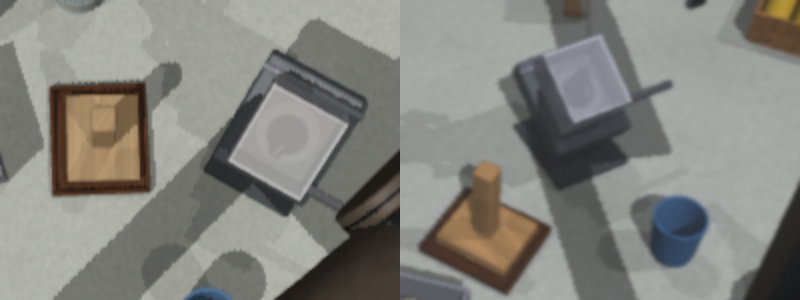

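The side view shows the tamper upright on its tray at (485,190) and the bar free at (650,95). Descending on the bar.

Request:
carry_out(deltas=[0,0,0.045,0,0,0,0,0,0.09,0,0,0,0,0,0.135,0,0,0,0,0,0.16,0,0,0,0,0,0.169,0,0,0])

```text
time: 15.75
eef_pos: [0.4315, -0.3464, 0.0841]
tcp_rot: [0.87, 0.493, -0.0, -0.002]
contact_force: [0.2, -0.2, 0.1]
opening: 0.599
finger_force: 0.0
```

Request:
carry_out(deltas=[0,0,0,0,0,0,0,0,0,0,0,0])

```text
time: 16.0
eef_pos: [0.4329, -0.3486, 0.0876]
tcp_rot: [0.87, 0.493, 0.0, 0.002]
contact_force: [-0.3, -1.0, 0.1]
opening: 0.596
finger_force: 0.0
```

Request:
carry_out(deltas=[0,0,0,0,0,0,0,0,0,0,0,0,0,0,0,0,0,0,0,0,0,0,0,0,0,0,0,0,0,0], grip=0, grip_force=30)

```text
time: 16.62
eef_pos: [0.4317, -0.3479, 0.0866]
tcp_rot: [0.87, 0.493, -0.0, -0.0]
contact_force: [-3.8, 1.3, 6.9]
opening: 0.13
finger_force: 29.3
```

Run:
```python
from h import *
s=ctrl.get_state();print({k:np.round(s[k],4).tolist() for k in("time","eef_pos","tcp_rot","contact_force","wrist_torque","opening","finger_force")})
# arc in tool axes: y ~ console ex, z down; angle from 192.7deg
p0=np.array([-.0893,-.0202]);a0=np.arctan2(p0[1],p0[0])%(2*np.pi);rr=np.hypot(*p0)
for th in np.arange(.1,2.51,.1):
    q=rr*np.array([np.cos(a0-th),np.sin(a0-th)])-p0;print(round(th,2),q.round(4).tolist())
```

```text
{'time': 16.625, 'eef_pos': [0.4317, -0.3479, 0.0866], 'tcp_rot': [0.8703, 0.4925, -0.0003, -0.0002], 'contact_force': [-3.8398, 1.2621, 6.9166], 'wrist_torque': [0.2759, 0.4641, 0.0236], 'opening': 0.1296, 'finger_force': 29.3475}
0.1 [-0.0016, 0.009]
0.2 [-0.0022, 0.0181]
0.3 [-0.002, 0.0273]
0.4 [-0.0008, 0.0364]
0.5 [0.0012, 0.0453]
0.6 [0.0042, 0.054]
0.7 [0.008, 0.0623]
0.8 [0.0126, 0.0702]
0.9 [0.018, 0.0776]
1.0 [0.0241, 0.0844]
1.1 [0.0308, 0.0906]
1.2 [0.0381, 0.0961]
1.3 [0.0459, 0.1008]
1.4 [0.0542, 0.1048]
1.5 [0.0628, 0.1078]
1.6 [0.0717, 0.1101]
1.7 [0.0808, 0.1114]
1.8 [0.0899, 0.1118]
1.9 [0.0991, 0.1112]
2.0 [0.1081, 0.1098]
2.1 [0.1169, 0.1075]
2.2 [0.1255, 0.1043]
2.3 [0.1337, 0.1003]
2.4 [0.1415, 0.0954]
2.5 [0.1488, 0.0898]
```

Request:
carry_out(deltas=[0,-0.002,-0.018,0,0,0,0,-0.001,-0.036,0,0,0,0,0.004,-0.054,0,0,0])

```text
time: 17.0
eef_pos: [0.4345, -0.3495, 0.1404]
tcp_rot: [0.87, 0.493, -0.001, -0.001]
contact_force: [0.2, -2.5, -4.0]
opening: 0.128
finger_force: 29.2
```

Light forces and the bar follows. From θ = 0.6 on:

Request:
carry_out(deltas=[0,0.0084,-0.016,0,0,0,0,0.02,-0.0304,0,0,0,0,0.034,-0.042,0,0,0,0,0.05,-0.051,0,0,0])

```text
time: 17.5
eef_pos: [0.4772, -0.3753, 0.1956]
tcp_rot: [0.87, 0.493, -0.001, -0.002]
contact_force: [-8.3, 3.0, 8.8]
opening: 0.127
finger_force: 29.6
```

Request:
carry_out(deltas=[0,0.0175,-0.0053,0,0,0,0,0.0357,-0.007,0,0,0,0,0.0539,-0.005,0,0,0])

```text
time: 17.88
eef_pos: [0.525, -0.404, 0.1994]
tcp_rot: [0.87, 0.493, -0.0, 0.001]
contact_force: [-1.9, -0.0, 5.3]
opening: 0.124
finger_force: 30.9
```

Run:
```python
from h import *
s=ctrl.get_state();print({k:np.round(s[k],4).tolist() for k in("time","eef_pos","tcp_rot","contact_force","opening","finger_force")})
n="side";im,d=ctrl.read_camera(n);cv2.imwrite("pics/g6.png",cv2.resize(im[40:240,210:410,::-1],(500,500)))
```

```text
{'time': 17.875, 'eef_pos': [0.525, -0.404, 0.1994], 'tcp_rot': [0.8703, 0.4926, -0.0003, 0.0005], 'contact_force': [-1.9472, -0.0438, 5.3044], 'opening': 0.1242, 'finger_force': 30.9285}
```

View pics/g6.png

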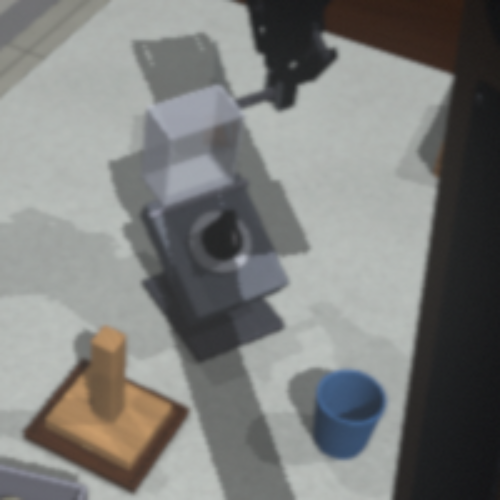

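The hood stands nearly upright behind the dial (hood (195,140), dial (222,240)), and the bar is still gripped. I'll carry it to the end.

Request:
carry_out(deltas=[0,0.0088,0.0023,0,0,0,0,0.0174,0.0055,0,0,0,0,0.0256,0.0095,0,0,0,0,0.0334,0.0144,0,0,0,0,0.0407,0.02,0,0,0])

```text
time: 18.55
eef_pos: [0.5601, -0.425, 0.1767]
tcp_rot: [0.87, 0.492, 0.0, 0.001]
contact_force: [-0.6, -1.4, 3.8]
opening: 0.126
finger_force: 32.4
```

Request:
carry_out(deltas=[0,0.001,0.001,0,0,0,0,0.001,0.001,0,0,0])

```text
time: 18.8
eef_pos: [0.5602, -0.4252, 0.1764]
tcp_rot: [0.87, 0.492, -0.0, 0.0]
contact_force: [-3.3, 1.4, 8.6]
opening: 0.126
finger_force: 32.7
```

Request:
carry_out(deltas=[0,0,0,0,0,0,0,0,0,0,0,0,0,0,0,0,0,0], grip=60)

```text
time: 19.18
eef_pos: [0.56, -0.4244, 0.1735]
tcp_rot: [0.87, 0.492, -0.0, -0.001]
contact_force: [-0.7, -0.7, -0.6]
opening: 0.598
finger_force: 0.0
```

Request:
carry_out(deltas=[0,0,-0.03,0,0,0,0,0,-0.06,0,0,0,0,0,-0.09,0,0,0,0,0,-0.12,0,0,0,0,0,-0.12,0,0,0])

```text
time: 19.8
eef_pos: [0.5612, -0.4257, 0.2983]
tcp_rot: [0.87, 0.492, 0.001, 0.003]
contact_force: [0.7, -0.1, 0.4]
opening: 0.601
finger_force: 0.0
```

```bash
cat > d.py <<'E'
from h import *
def console(yaw=np.radians(-31),f=(.5193,-.2868,.0993)):
    ex=np.array([np.cos(yaw),np.sin(yaw),0]);ey=np.array([-ex[1],ex[0],0]);us=ex*np.cos(.5)+[0,0,np.sin(.5)];n=np.cross(us,ey);return np.array(f),us,ey,n
def delta(pos,Rt):
    s=ctrl.get_state();R0=R.from_quat(s["tcp_rot"]);
    print("t",s["time"],"pos",np.round(s["eef_pos"],4),"delta",R0.inv().apply(pos-np.array(s["eef_pos"])).round(4),"rv",(R0.inv()*Rt).as_rotvec().round(4))
E
python3 - <<'E'
from d import *
f,us,ey,n=console()
Rt=R.from_matrix(np.c_[-us,ey,-n]);delta(f+n*.138,Rt)
for c,b in(("top",(120,280,280,440)),("side",(40,200,230,390))):
    im,d=ctrl.read_camera(c);cv2.imwrite(f"pics/{c}7.png",im[:,:,::-1])
    print(c,ctrl.find_in(c,"dial_grip")[:2],"pred",proj(c,[f+n*.037,f]).round(1).tolist())
    a=im[b[0]:b[1],b[2]:b[3],::-1];globals()[c]=cv2.resize(a,(400,400))
cv2.imwrite("pics/g7.png",np.hstack([top,side]))
E
```

```text
t 19.8 pos [ 0.5612 -0.4257  0.2983] delta [ 0.0976 -0.1741  0.0766] rv [-0.388  -0.3859 -1.5354]
top [{'uv': [355.7, 187.8], 'score': 0.72}, {'uv': [384.5, 139.9], 'score': 0.43}] pred [[352.0, 190.8], [352.8, 186.2]]
side [{'uv': [301.0, 134.4], 'score': 0.76}] pred [[302.7, 132.0], [298.0, 136.9]]
```

View pics/g7.png

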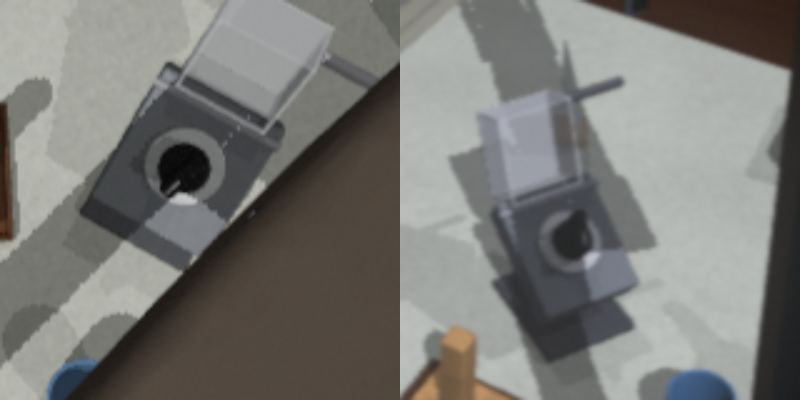

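Request:
carry_out(deltas=[0.02,-0.035,0,-0.039,-0.039,-0.154,0.039,-0.07,0,-0.078,-0.077,-0.307,0.059,-0.104,0,-0.116,-0.116,-0.461,0.078,-0.139,0,-0.155,-0.154,-0.614,0.0976,-0.174,0,-0.194,-0.193,-0.768])

```text
time: 20.62
eef_pos: [0.4601, -0.25, 0.2927]
tcp_rot: [0.613, 0.779, -0.035, 0.128]
contact_force: [0.4, -0.6, 0.5]
opening: 0.601
finger_force: 0.0
```

Run:
```python
from d import *
f,us,ey,n=console(f=(.5193,-.2888,.0993))
delta(f+n*.138,R.from_matrix(np.c_[-us,ey,-n]))
# bar angle from the depth pictures is only available live; use one side view
for c in("top","side"):
    im,d=ctrl.read_camera(c);C=cloud(c,d).reshape(-1,3)-f;h=C@n;a=C@us;b=C@ey
    k=(h>.03)&(h<.052)&(np.hypot(a,b)<.032);print(c,k.sum())
    if k.sum()>8:
        p=np.c_[a[k],b[k]];m=p.mean(0);w=np.linalg.svd(p-m)[2][0];print(" centre us,ey",m.round(4),"dir",w.round(3),"h",np.median(h[k]).round(4))
```

```text
t 20.625 pos [ 0.4601 -0.25    0.2927] delta [ 0.0125 -0.0061  0.0711] rv [-0.1948 -0.2014 -0.7624]
top 0
side 117
 centre us,ey [-0.0009  0.008 ] dir [-0.969  0.248] h 0.0441
```

Request:
carry_out(deltas=[0.0025,-0.001,0.014,-0.039,-0.04,-0.152,0.005,-0.002,0.028,-0.078,-0.08,-0.305,0.0075,-0.004,0.043,-0.117,-0.121,-0.457,0.01,-0.005,0.057,-0.156,-0.161,-0.61,0.0125,-0.006,0.071,-0.195,-0.201,-0.762])

```text
time: 21.35
eef_pos: [0.4637, -0.2564, 0.2209]
tcp_rot: [0.26, 0.933, -0.066, 0.239]
contact_force: [0.3, -0.0, 0.4]
opening: 0.603
finger_force: 0.0
```

Request:
carry_out(deltas=[0,0,0,0,0,0,0,0,0,0,0,0])

```text
time: 21.6
eef_pos: [0.4642, -0.2568, 0.2229]
tcp_rot: [0.263, 0.932, -0.066, 0.239]
contact_force: [0.2, -0.6, 0.2]
opening: 0.598
finger_force: 0.0
```

Run:
```python
from d import *
f,us,ey,n=console(f=(.5193,-.2878,.0993))
delta(f+n*.018,R.from_matrix(np.c_[-us,ey,-n]))
print(np.round(ctrl.get_state()["qpos"],3))
```

```text
t 21.6 pos [ 0.4642 -0.2568  0.2229] delta [0.004  0.002  0.1208] rv [-0.002   0.0012 -0.0083]
[-0.742 -0.297  2.231  0.143  0.72  -1.847]
```

Request:
carry_out(deltas=[0.002,0.002,0.03,0,0,0,0.003,0.002,0.065,0,0,0,0.003,0.002,0.095,0,0,0,0.003,0.002,0.11,0,0,0,0.003,0.002,0.119,0,0,0])

```text
time: 22.22
eef_pos: [0.5126, -0.2832, 0.1168]
tcp_rot: [0.262, 0.933, -0.066, 0.239]
contact_force: [-0.1, -0.0, -0.5]
opening: 0.6
finger_force: 0.0
```

Request:
carry_out(deltas=[0,0,0,0,0,0,0,0,0,0,0,0])

```text
time: 22.48
eef_pos: [0.5121, -0.2831, 0.118]
tcp_rot: [0.262, 0.933, -0.067, 0.24]
contact_force: [-0.7, 0.5, 0.4]
opening: 0.606
finger_force: 0.0
```

Request:
carry_out(deltas=[0,0,0,0,0,0,0,0,0,0,0,0,0,0,0,0,0,0,0,0,0,0,0,0,0,0,0,0,0,0], grip=0, grip_force=25)

```text
time: 23.1
eef_pos: [0.5119, -0.2799, 0.1169]
tcp_rot: [0.262, 0.933, -0.064, 0.238]
contact_force: [1.6, 10.4, 3.9]
opening: 0.155
finger_force: 28.2
```

Run:
```python
from d import *
f,us,ey,n=console(f=(.5193,-.2878,.0993))
delta(f+n*.018,R.from_matrix(np.c_[-us,ey,-n]))
s=ctrl.get_state();q=R.from_quat(s["tcp_rot"]).inv();print("tool F",q.apply(s["contact_force"]).round(2),"T",q.apply(s["wrist_torque"]).round(3))
```

```text
t 23.1 pos [ 0.5119 -0.2799  0.1169] delta [-0.0007 -0.0029  0.0024] rv [ 0.003  -0.0016 -0.0063]
tool F [ 1.65  9.77 -5.3 ] T [-1.582  0.57   0.006]
```

Request:
carry_out(deltas=[0,0.002,0,0,0,0,0,0.004,0,0,0,0.1,0,0.004,0,0,0,0.25,0,0.004,0,0,0,0.4,0,0.004,0,0,0,0.55])

```text
time: 23.72
eef_pos: [0.5126, -0.2791, 0.117]
tcp_rot: [0.507, 0.826, 0.001, 0.247]
contact_force: [-8.0, 2.6, 4.7]
opening: 0.157
finger_force: 28.6
```

Run:
```python
from d import *
s=ctrl.get_state();q=R.from_quat(s["tcp_rot"]).inv();print("tool F",q.apply(s["contact_force"]).round(2),"T",q.apply(s["wrist_torque"]).round(3),np.round(s["qpos"],3),s["opening"],s["finger_force"])
```

```text
tool F [ 3.18 -4.27 -8.08] T [ 0.864  0.585 -0.046] [-0.706 -0.005  2.191  0.171  0.468 -1.31 ] 0.15747901394613803 28.62194538116455
```

Request:
carry_out(deltas=[0,0,0,0,0,0.15,0,0,0,0,0,0.3,0,0,0,0,0,0.45,0,0,0,0,0,0.6,0,0,0,0,0,0.72])

```text
time: 24.35
eef_pos: [0.5134, -0.2789, 0.1174]
tcp_rot: [0.765, 0.595, 0.089, 0.231]
contact_force: [-2.4, 2.5, 3.1]
opening: 0.16
finger_force: 28.1
```

Run:
```python
from d import *
s=ctrl.get_state();q=R.from_quat(s["tcp_rot"]).inv();print("tool F",q.apply(s["contact_force"]).round(2),"T",q.apply(s["wrist_torque"]).round(3),np.round(s["qpos"],3),s["opening"])
f,us,ey,n=console();delta(f+n*.018,R.from_matrix(np.c_[-us,ey,-n]))
```

```text
tool F [ 1.28 -1.12 -4.28] T [ 0.515  0.286 -0.043] [-0.705 -0.004  2.19   0.173  0.467 -0.59 ] 0.15985508276913452
t 24.35 pos [ 0.5134 -0.2789  0.1174] delta [-0.0034 -0.0017  0.0022] rv [-4.000e-04  1.100e-03 -1.279e+00]
```

Request:
carry_out(deltas=[0,0,0,0,0,0.04,0,0,0,0,0,0.08,0,0,0,0,0,0.08])

```text
time: 24.72
eef_pos: [0.5135, -0.2789, 0.1174]
tcp_rot: [0.785, 0.568, 0.096, 0.228]
contact_force: [-4.5, 4.1, 6.4]
opening: 0.162
finger_force: 44.7
```

Run:
```python
from d import *
s=ctrl.get_state();q=R.from_quat(s["tcp_rot"]).inv();print("tool F",q.apply(s["contact_force"]).round(2),"T",q.apply(s["wrist_torque"]).round(3),s["opening"])
f,us,ey,n=console();delta(f+n*.018,R.from_matrix(np.c_[-us,ey,-n]))
```

```text
tool F [ 1.65 -1.85 -8.53] T [ 0.65   0.445 -1.185] 0.162483076546834
t 24.725 pos [ 0.5135 -0.2789  0.1174] delta [-0.0035 -0.0016  0.0022] rv [-1.2000e-03  1.6000e-03 -1.3481e+00]
```

The wrist torque jumped to 1.2 N m, so the dial is at its stop. I'll release, retreat and check.

Request:
carry_out(deltas=[0,0,0,0,0,0,0,0,0,0,0,0,0,0,0,0,0,0], grip=60)

```text
time: 25.1
eef_pos: [0.5137, -0.2796, 0.1168]
tcp_rot: [0.787, 0.564, 0.098, 0.228]
contact_force: [-0.7, -0.4, -0.1]
opening: 0.596
finger_force: 0.0
```

Request:
carry_out(deltas=[0,0,-0.03,0,0,0,0,0,-0.06,0,0,0,0,0,-0.09,0,0,0,0,0,-0.12,0,0,0,0,0,-0.15,0,0,0])

```text
time: 25.72
eef_pos: [0.4516, -0.2418, 0.2492]
tcp_rot: [0.787, 0.564, 0.098, 0.228]
contact_force: [-0.1, -0.6, -0.6]
opening: 0.598
finger_force: 0.0
```

Run:
```python
from d import *
s=ctrl.get_state();print(s["time"],np.round(s["eef_pos"],3),s["opening"])
f,us,ey,n=console()
pics=[]
for c in("top","side"):
    im,d=ctrl.read_camera(c);cv2.imwrite(f"pics/{c}8.png",im[:,:,::-1]);pics.append(cv2.resize(im[30:330,80:430,::-1],(400,343)))
    C=cloud(c,d).reshape(-1,3)-f;h=C@n;a=C@us;b=C@ey;k=(h>.03)&(h<.052)&(np.hypot(a,b)<.032)
    if k.sum()>8:
        p=np.c_[a[k],b[k]];m=p.mean(0);w=np.linalg.svd(p-m)[2][0];print(c,k.sum(),m.round(4),w.round(3))
cv2.imwrite("pics/g8.png",np.hstack(pics))
```

```text
25.725 [ 0.452 -0.242  0.249] 0.5981076605379796
top 65 [0.0016 0.0082] [ 0.452 -0.892]
side 93 [-0.0002  0.006 ] [-0.26   0.966]
```

View pics/g8.png

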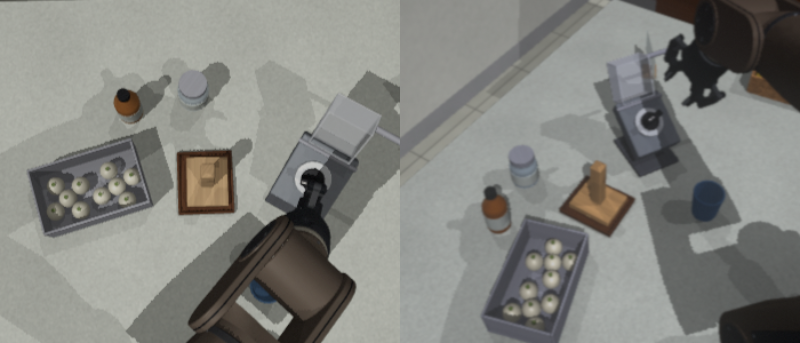

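The final views show the turnips in one layer in the bin, the tamper upright on its tray and the hood thrown back. The dial bar is about 75° clockwise, the bystanders are where they stood, and the arm is clear of everything.

```bash
python3 -c "
from plant import ctrl
print(ctrl.sign_off())"
```

```text
the job is handed in; nothing more can be done
None
```

The job is done and handed in after about 26 s of robot time: the turnips lie in one layer, the tamper stands upright on its tray, the hood is thrown fully back and left open, the dial is at its clockwise stop, and the bottle, jar and cup were not moved.

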